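# Hook a test-lead hanger onto the bench rail

### The job

Pick up the loose C-shaped test-lead hanger and hook it sideways, through its gap, onto the open middle stretch of the rail's round bar, so that its crown rests on the bar. Then slide it along the bar until it butts against the stop collar, and leave it hanging there straight. Be gentle with the rail throughout (25 N at the most), and leave the other things on the bench where they are.

Things in the scene. Friction and masses are not known exactly. Their poses are not given: they have to be found in the camera images.
- hanger: Loose white plastic test-lead hanger, about 130 g, 96 mm tall, 24 mm wide (y), standing on the bench at the start. Origin: centre of its underside, z up. Seen along y it is a C open to its +x: solid foot z 0-22, x -17 to 20 mm; back wall x -17 to -9 mm; crown, top at z 62, x -17 to 15 mm. Two small prongs stick out of the foot to x = -37 mm. Upright grip tab on the crown.
- hanger_gap (a point): Middle of the hanger's gap, at x 12, z 30 mm of the hanger, axes as the hanger's. The gap is 16 mm high (z 22 to 38 mm), between the foot and the crown's front lip (x 9 to 15 mm), and opens to +x.
- hanger_seat (a point): Where the bar's centre line sits when the hanger hangs: x 0, z 47 mm of the hanger, axes as the hanger's. It lies in an inverted-V pocket under the crown, 18 mm wide, behind the front lip; so once the bar is in through the gap the hanger goes down about 17 mm to seat.
- hanger_tab (a point): Centre of the hanger's grip tab, at z 79 mm of the hanger, axes as the hanger's. The tab is 10 mm thick (x), 24 mm wide (y), and rises from z 62 to 96 mm; grip it across its thickness.
- rail: Rail fixed on the bench: level round aluminium bar, 12 mm in diameter, on two posts. Origin: on the bench, straight below the bar's middle; y along the bar, z up. The bar's height is NOT measured: its centre line is clamped somewhere from 112 to 142 mm up; find it by touch or sight. In its rubber bushes it gives 1 mm per 6 N vertically. Hook the hanger on moving to +x, its x along the rail's x. 25 N limit: any contact.
- rail_open (a point): Point on the bench straight below the middle of the bar's open stretch (y -20 mm of the rail, axes as the rail's). Hook on with the hanger's origin within 75 mm of it along the bar. The posts (12 mm thick, 166 mm tall, feet 80 x 40 x 8 mm, clamp blocks 26 x 22 x 26 mm round the bar) are at y -150 and 150 mm of the rail.
- rail_stop (a point): Point on the bench straight below the face of the stop collar that looks along the rail's -y (y 100 mm of the rail, axes as the rail's). The collar is dark, 26 mm in diameter, 12 mm long, fixed on the bar. The hanger butts against it when its origin is 12 mm short of this point, at y 88 mm of the rail.
- spool: Bystander: steel solder spool standing on its flange, 52 mm in diameter, 40 mm tall; origin at the centre of its underside. Leave it.
- tub: Bystander: small open grey parts tub, 70 x 60 x 30 mm; origin at the centre of its underside. Leave it.
- driver: Bystander: screwdriver lying along its x, 130 mm long. Leave it.
There are look-alikes about, which are no part of the job. What is shaped like the hanger but blue or purple is not meant.

How it is judged:
By the outcome, as a careful person would: the job done as asked, in the order asked, and still so for the second after the job is handed in, with the robot touching nothing.
It also fails if it takes over 61 s, if anything falls off the work surface, if the arm or the gripper's body presses on something with over 40 N, if the wrist force passes 120 N, or if a joint passes its speed limit or range.

### The arm

A 6-joint arm with a two-finger parallel gripper is mounted at the origin on the work surface. World frame = base frame: x ahead of the robot, y to its left, z up, the work surface at z = 0. Lengths are in m, angles in rad, forces in N, time in s.
With the tool pointing down it reaches from about 0.425 to 0.95 m from the base axis. Payload 14.7 kg.
Tool frame: the origin (TCP) lies between the finger pads; the fingertips stand 19 mm ahead of it and the grasp point (between the pads) is the TCP; z points along the fingers, y is the direction in which the jaws open and shut (so a half turn about z gives the same grasp; the last joint's range is limited). The gripper opens to 85 mm and grips with 20 to 120 N. Pads are 22 mm wide; open, the fingers measure 114 mm over their backs; the gripper's body (76 mm by 85 mm) begins 54 mm behind the grasp point. The pads swing forward as they close: fully open they stand 13 mm farther back than shut.
Start: joints at [1.064, 0.48, 1.596, -0, 1.065, -0.047], TCP at [0.288, 0.582, 0.25] pointing down, gripper open.
Joint ranges: [-2.75, 2.75], [-0.82, 2.05], [0.23, 2.67], [-1.56, 4.7], [0.09, 2.69], [-2.92, 2.92]. Speed limits (rad/s): [1.89, 1.89, 2.39, 3.01, 3.01, 3.01].

### API

Orientations are given as a unit quaternion [w, x, y, z].
In Python, from plant import bot gives the robot as it stands.
- The arm moves only by the tool move_arm, never from a script. Its argument "series" is one flat list of numbers, 6 for each row, row after row: the shift along the world's x, y, z in mm, then the turn, a rotation vector about the world's x, y, z in units of 6 degrees (1.0 is 6 degrees). A call has 1 to 12 rows; each row is the pose to reach, as a shift and turn from the pose measured when the call began; what a row does not reach only later rows make up. A row lasts 1/12 s, in which the tool goes at most 41.7 mm and 7.16 degrees, less where a joint would pass 70% of its speed; a pose out of reach is approached as far as the arm can. A call with a gripper value outside its range is refused whole. "fingers" is the opening, from 0 (shut) to 1 (fully open), set as the call begins (left out, the last holds). The fingers move at their own pace and stop on an object; the grip force is fixed at half the most. Time passes only in rows, so rows that repeat a pose let the fingers close. It gives the time, the measured TCP pose, the force and the opening at its end, in the units of the state.
- bot.state(): the state, without advancing time (a new reading comes with each control period).
- bot.get_image(name): name is "scene" or "top" or "wrist"; returns (picture, depth): 384x512x3 uint8, blue, green, red; 384x512 float32, m along the optical axis (not along the pixel's ray), 0 where there is no reading.
- bot.get_calibration(name): a dict with "fx", "fy", "cx", "cy" (pixels), "origin" and "rotation" of the camera in the world; the wrist camera has in their place "tool_from_camera" (4x4, takes a point from camera to tool coordinates, whose origin is the TCP and whose axes are the flange's). Camera axes: x right, y down, z forward; pixel columns grow to the right and rows downward; lengths in m; the calibration is good to about 2 mm. A picture is of the moment at which its call begins: read the wrist's pose just before it. get_calibration takes no time and is no camera call.
- bot.hand_in(): hands the job in, once; it reports no verdict.
The state is a dict: "time": time; "joints": joint angles; "qd": joint speeds; "effort": joint torques, N m; "ee_pos": TCP position; "tool_rot": TCP orientation; "force": force on the tool from outside, world axes, zero at the start; "wrist_torque": the same for the moment, N m; "width": finger opening in m.
Only numpy, scipy, OpenCV 4.12 (cv2) and the standard library are available. Lean on these libraries where they do the work, as an engineer would, in place of code of your own. Each camera call takes 0.05 s, during which the arm holds its last target. There are 200 camera calls.

## Working session

There is one attempt and no reset: what is moved stays moved. The work goes in short steps, Python scripts to look and compute and a tool call to move; the robot and the scene stay as the last step left them, time stands still between calls to the robot, and variables do not carry over. Pictures are saved under pics/ and viewed, about 8 in all and at most 12, crops included, and the job is handed in when it is done.

Besides the shell and the picture viewer there is one more tool, called after "Request:" by a JSON object that holds its "op" and its "data", one argument or row to a line. move_arm: Moves the arm, as the interface text tells. Its arguments: {"type":"object","properties":{"series":{"type":"array","items":{"type":"number"}},"fingers":{"type":"number"}},"required":["series"]}

```bash
mkdir -p pics; ls; cat > h.py <<'E'
import numpy as np,cv2
from plant import bot
from scipy.spatial.transform import Rotation as R
def grab(n):
    s=bot.state(); im,d=bot.get_image(n); c=bot.get_calibration(n)
    if 'origin' in c: o=np.array(c['origin']); r=np.array(c['rotation']); r=R.from_quat(r,scalar_first=True).as_matrix() if r.size==4 else r
    else:
        T=np.array(c['tool_from_camera']); q=R.from_quat(s['tool_rot'],scalar_first=True).as_matrix()
        r=q@T[:3,:3]; o=np.array(s['ee_pos'])+q@T[:3,3]
    return im,d,c,o,r
def cloud(d,c,o,r):
    v,u=np.mgrid[:d.shape[0],:d.shape[1]]
    return np.stack([(u-c['cx'])/c['fx']*d,(v-c['cy'])/c['fy']*d,d],-1)@r.T+o
def ray(u,v,z,c,o,r):
    k=r@np.array([(u-c['cx'])/c['fx'],(v-c['cy'])/c['fy'],1]); return o+k*(z-o[2])/k[2]
E
python3 - <<'E'
from h import *
for n in('scene','top'):
    im,d,c,o,r=grab(n); np.savez(n,im=im,d=d,o=o,r=r,k=[c[x] for x in('fx','fy','cx','cy')])
    cv2.imwrite(f'pics/{n}1.png',im); print(n,o,r.round(3).tolist(),c['fx'])
print(bot.state())
E
```

```text
pics
scene [0.78038436 0.37132308 0.70837133] [[-0.767, 0.51, -0.388], [0.641, 0.612, -0.463], [0.002, -0.604, -0.797]] 422.3722860282054
top [ 0.29673049 -0.00985332  0.96782397] [[-0.018, -0.98, 0.196], [-0.999, 0.025, 0.033], [-0.038, -0.195, -0.98]] 412.6771617291424
{'time': 0.1, 'joints': array([ 1.06441039e+00,  4.80796711e-01,  1.59679071e+00,  7.82521565e-06,
        1.06513135e+00, -4.66124151e-02]), 'qd': array([ 0.0010095 , -0.00121641, -0.00121841, -0.00051654, -0.00168586,
       -0.00138231]), 'effort': array([ 2.33286068e-03, -9.52254367e+01, -4.31041968e+01,  9.06928267e-05,
        4.86596895e-03, -2.66366129e-06]), 'ee_pos': array([0.28825078, 0.58220005, 0.24972618]), 'tool_rot': array([-1.57001693e-04,  2.27869076e-01,  9.73691618e-01, -5.40740308e-04]), 'force': array([ 1.29704626, -0.56476038,  0.68531689]), 'wrist_torque': array([-0.00151252, -0.00741545, -0.00096991]), 'width': 0.08552680090723846}
```

View pics/scene1.png

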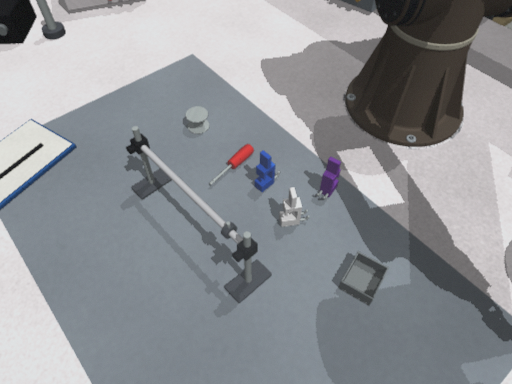

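View pics/top1.png

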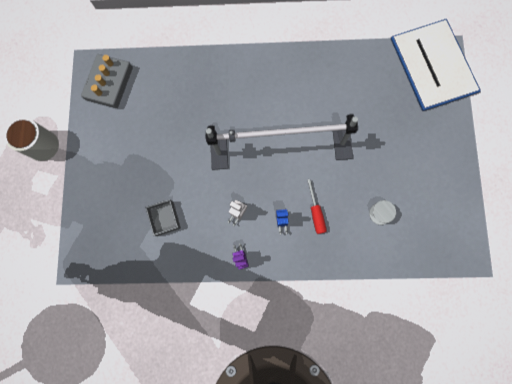

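Candidates: the white hanger at scene (292,208) / top (236,211); look-alikes are blue at scene (265,170) and purple at (330,178). White fits the description. The rail's collar is at scene (229,230) / top (232,134). Next I'll measure and take one close crop.

```bash
python3 - <<'E'
from h import *
P={}
for n in('scene','top'):
    f=np.load(n+'.npz'); im,d,o,r=f['im'],f['d'],f['o'],f['r']; c=dict(zip(('fx','fy','cx','cy'),f['k']))
    p=cloud(d,c,o,r); P[n]=p
    box=dict(scene=(265,180,320,235),top=(215,190,260,235))[n]
    s=np.s_[box[1]:box[3],box[0]:box[2]]
    q=p[s].reshape(-1,3); col=im[s].reshape(-1,3).astype(int)
    print(n,'bench z',np.median(q[:,2]))
    m=(q[:,2]>.012)&(q[:,2]<.15)
    q=q[m]
    for a,b in((.01,.025),(.025,.04),(.04,.065),(.065,.085),(.085,.11)):
        w=q[(q[:,2]>a)&(q[:,2]<b)]
        if len(w)>5: 
            rc=cv2.minAreaRect((w[:,:2]*1000).astype(np.float32)); print(a,len(w),(w.mean(0)*1000).round(),np.round(rc[0]),np.round(rc[1]),round(rc[2]),'zmax',w[:,2].max().round(4))
    # bar: pixels along
    q=p.reshape(-1,3); g=im.reshape(-1,3).astype(int)
    m=(q[:,0]>.4)&(q[:,0]<.8)&(abs(q[:,1])<.4)&(q[:,2]>.1)&(q[:,2]<.165)&(g.min(1)>110)
    w=q[m]
    if len(w)>20:
        k=np.polyfit(w[:,1],w[:,0],1)
        m=abs(np.polyval(k,w[:,1])-w[:,0])<.012; w=w[m]; k=np.polyfit(w[:,1],w[:,0],1)
        print('bar',len(w),k,w.min(0),w.max(0),np.percentile(w[:,2],[5,50,90,98]),[np.median(w[(w[:,1]>a)&(w[:,1]<a+.05),2]).round(4) for a in np.arange(-.2,.15,.05) if ((w[:,1]>a)&(w[:,1]<a+.05)).any()])
    m=(q[:,0]>.4)&(q[:,0]<.8)&(abs(q[:,1])<.4)&(q[:,2]>.06)&(q[:,2]<.2)&(g.max(1)<70); w=q[m]
    for a in np.arange(-.3,.3,.01):
        t=w[(w[:,1]>=a)&(w[:,1]<a+.01)]
        if len(t)>3: print('dark y',a.round(2),len(t),(t.mean(0)*1000).round(),(t[:,2].max()*1000).round())
im=np.load('scene.npz')['im'][175:240,255:345]; im2=np.load('top.npz')['im'][190:240,205:295]
a=cv2.resize(im,(720,520),interpolation=3); cv2.imwrite('pics/c1.png',a)
E
```

```text
scene bench z 0.0015653568602201906
0.01 257 [435.  62.  20.] [423.  43.] [ 96. 113.] 31 zmax 0.0248
0.025 32 [436.  80.  30.] [441.  35.] [107.  26.] 87 zmax 0.0398
0.04 204 [443.  74.  58.] [439.  72.] [26. 32.] 59 zmax 0.0649
0.065 55 [445.  76.  75.] [443.  74.] [15. 21.] 17 zmax 0.085
0.085 87 [441.  73.  94.] [440.  72.] [24. 10.] 56 zmax 0.0986
bar 919 [-0.05092463  0.59132637] [ 0.57596423 -0.18401829  0.10573462] [0.60413311 0.12363104 0.16492926] [0.12500728 0.12922272 0.1310978  0.1606541 ] [np.float64(0.1293), np.float64(0.1291), np.float64(0.1291), np.float64(0.1293), np.float64(0.1292), np.float64(0.1291), np.float64(0.1552)]
dark y -0.19 41 [ 610. -184.  134.] 141.0
dark y -0.18 148 [ 607. -174.  130.] 141.0
dark y -0.17 23 [ 604. -169.  130.] 139.0
dark y 0.07 6 [598.  75. 125.] 128.0
dark y 0.1 7 [594. 109. 134.] 138.0
dark y 0.11 87 [597. 116. 133.] 140.0
dark y 0.12 195 [591. 126. 131.] 140.0
dark y 0.13 15 [586. 130. 128.] 134.0
top bench z 0.0013325802410913967
0.01 63 [431.  71.  19.] [433.  72.] [18. 57.] 48 zmax 0.0247
0.025 6 [431.  73.  31.] [434.  66.] [16. 37.] 29 zmax 0.0363
0.04 111 [438.  71.  60.] [441.  71.] [24. 32.] 60 zmax 0.065
0.065 19 [440.  67.  74.] [445.  67.] [22. 20.] 55 zmax 0.0844
0.085 56 [442.  70.  96.] [442.  70.] [23. 10.] 58 zmax 0.0999
bar 717 [-0.05222679  0.59175423] [ 0.58137107 -0.19254015  0.12045274] [0.60869528 0.12312545 0.16491507] [0.12512896 0.12951646 0.13229495 0.14654144] [np.float64(0.1297), np.float64(0.1295), np.float64(0.1296), np.float64(0.1293), np.float64(0.1293), np.float64(0.1295), np.float64(0.131)]
dark y -0.2 8 [ 595. -191.  133.] 139.0
dark y -0.19 46 [ 596. -185.  131.] 143.0
dark y -0.18 88 [ 602. -175.  128.] 141.0
dark y 0.07 5 [577.  73. 129.] 131.0
dark y 0.1 27 [582. 108. 132.] 140.0
dark y 0.11 73 [586. 114. 130.] 152.0
dark y 0.12 38 [581. 124. 132.] 140.0
```

View pics/c1.png

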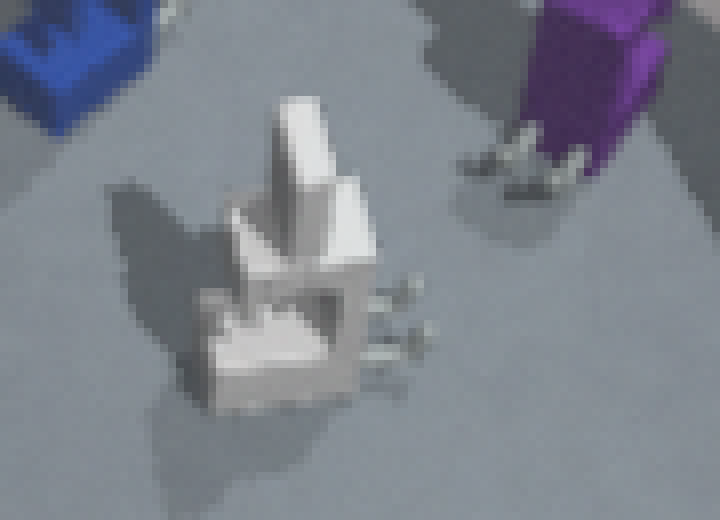

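The crop confirms the white hanger: its prongs point right in the scene view (-x, towards the base) and its gap opens left. Its yaw is about -33°, the rail's is about +3°, and the bar centre is at about z 0.123.

Request:
{"op": "move_arm", "data": {
  "series": [153,-511,-30,0,0,-16.1,153,-511,-30,0,0,-16.1,153,-511,-30,0,0,-16.1,153,-511,-30,0,0,-16.1,153,-511,-30,0,0,-16.1,153,-511,-30,0,0,-16.1,153,-511,-30,0,0,-16.1,153,-511,-30,0,0,-16.1,153,-511,-30,0,0,-16.1,153,-511,-30,0,0,-16.1,153,-511,-30,0,0,-16.1,153,-511,-30,0,0,-16.1],
  "fingers": 0.7
}}

```text
time: 1.1
ee_pos: [0.4314, 0.1023, 0.2216]
tool_rot: [-0.0, 0.832, 0.555, -0.0]
force: [1.0, 0.1, 0.7]
width: 0.0595
```

Request:
{"op": "move_arm", "data": {
  "series": [10,-31,-2,0,0,-1.7,10,-31,-2,0,0,-1.7,10,-31,-2,0,0,-1.7,10,-31,-2,0,0,-1.7,10,-31,-2,0,0,-1.7]
}}

```text
time: 1.52
ee_pos: [0.4411, 0.0719, 0.2196]
tool_rot: [-0.001, 0.877, 0.48, -0.0]
force: [-0.5, -0.0, 0.2]
width: 0.06
```

```bash
python3 - <<'E'
from h import *
im,d,c,o,r=grab('wrist'); p=cloud(d,c,o,r); cv2.imwrite('pics/w1.png',im)
s=bot.state(); print(s['ee_pos'],s['tool_rot'],s['time'])
q=p.reshape(-1,3); g=im.reshape(-1,3).astype(int)
near=(np.hypot(q[:,0]-.441,q[:,1]-.071)<.06)
print('bench',np.median(q[near&(q[:,2]<.01),2]))
for a,b in((.05,.068),(.088,.105)):
    w=q[near&(q[:,2]>a)&(q[:,2]<b)]
    if len(w): rc=cv2.minAreaRect((w[:,:2]*1000).astype(np.float32)); print(len(w),w.mean(0),rc,np.percentile(w[:,2],[5,50,95]))
E
```

```text
[0.44101719 0.07216655 0.21962202] [-5.47790715e-04  8.77251653e-01  4.80030405e-01 -2.20732189e-04] 1.5667
bench 0.0009072984014468766
745 [0.44029462 0.0735365  0.0617406 ] ((439.443115234375, 71.76918029785156), (24.115854263305664, 31.91208267211914), 58.85234069824219) [0.05588443 0.0622718  0.06348205]
380 [0.44094609 0.07233202 0.09585817] ((440.2142333984375, 71.43084716796875), (23.5572452545166, 9.470425605773926), 57.476219177246094) [0.09278499 0.096192   0.09728197]
```

View pics/w1.png

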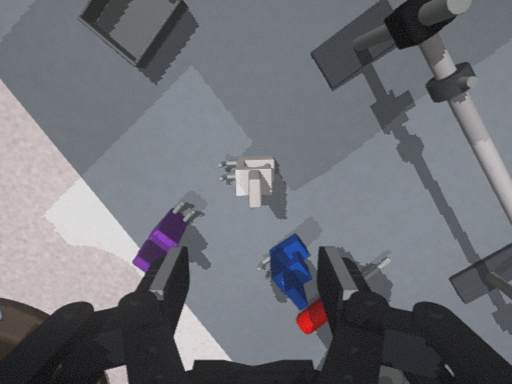

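The wrist view shows the white hanger at (257,180), aligned with the jaws, prongs on the left and gap on the right. I'll descend and grip.

Request:
{"op": "move_arm", "data": {
  "series": [-0.5,-0.5,-30,0,0,0.1,-0.5,-0.5,-60,0,0,0.1,-0.5,-0.5,-85,0,0,0.1,-0.5,-0.5,-105,0,0,0.1,-0.5,-0.5,-120,0,0,0.1,-0.5,-0.5,-128,0,0,0.1,-0.5,-0.5,-132,0,0,0.1,-0.5,-0.5,-133,0,0,0.1,-0.5,-0.5,-133,0,0,0.1,-0.5,-0.5,-133,0,0,0.1]
}}

```text
time: 2.4
ee_pos: [0.441, 0.0719, 0.0874]
tool_rot: [-0.0, 0.875, 0.485, 0.0]
force: [0.2, -0.5, 0.3]
width: 0.0599
```

Request:
{"op": "move_arm", "data": {
  "series": [0,0,0,0,0,0,0,0,0,0,0,0,0,0,0,0,0,0,0,0,0,0,0,0,0,0,0,0,0,0,0,0,0,0,0,0,0,0,0,0,0,0,0,0,0,0,0,0,0,0,0,0,0,0],
  "fingers": 0
}}

```text
time: 3.15
ee_pos: [0.4412, 0.0719, 0.0876]
tool_rot: [-0.0, 0.875, 0.485, 0.001]
force: [-1.0, 1.8, 7.0]
width: 0.0089
```

Request:
{"op": "move_arm", "data": {
  "series": [0,0,15,0,0,0,0,0,45,0,0,0,0,0,80,0,0,0,0,0,105,0,0,0.6,10,-11,110,0,0,1.6,25,-29,110,0,0,2.6,45,-51,110,0,0,3.6,65,-74,105,0,0,4.6,80,-92,98,0,0,5.4,89,-103,94,0,0,5.8,91,-105,93,0,0,5.8,91,-105,93,0,0,5.8]
}}

```text
time: 4.15
ee_pos: [0.5321, -0.0336, 0.1801]
tool_rot: [-0.001, 0.691, 0.723, 0.0]
force: [0.1, -0.1, -2.2]
width: 0.0087
```

```bash
python3 - <<'E'
from h import *
s=bot.state(); print(s['ee_pos'],s['tool_rot'],s['force'],s['width'],s['time'])
for n in('scene','wrist','top'):
    im,d,c,o,r=grab(n); p=cloud(d,c,o,r); cv2.imwrite(f'pics/{n}2.png',im)
    q=p.reshape(-1,3); g=im.reshape(-1,3).astype(int)
    m=(q[:,1]>-.15)&(q[:,1]<.06)&(abs(q[:,0]-.5915+.0515*q[:,1])<.012)&(q[:,2]>.1)&(q[:,2]<.14)&(g.min(1)>90)
    w=q[m]; b=abs(q[:,2])<.006; print(n,'bench',np.median(q[b&(abs(q[:,0]-.6)<.1)&(abs(q[:,1])<.15),2]))
    if len(w)>20: print(' bar',len(w),np.polyfit(w[:,1],w[:,0],1),np.percentile(w[:,2],[5,50,90,97]))
    # fit circle in (x',z)
    from scipy.optimize import least_squares
    if len(w)>20:
        f=least_squares(lambda t:np.hypot(w[:,0]-t[0]-t[1]*w[:,1],w[:,2]-t[2])-.006,[.5915,-.0515,.124],loss='soft_l1',f_scale=.001); print(' circle',f.x, f.cost)
    m=(abs(q[:,0]-s['ee_pos'][0])<.05)&(abs(q[:,1]-s['ee_pos'][1])<.04)&(q[:,2]>.08)&(q[:,2]<.157)&(g.min(1)>130)
    w=q[m]
    if len(w): print(' hanger',len(w),np.percentile(w,[2,50,98],axis=0).round(4).tolist())
E
```

```text
[ 0.53212493 -0.0336259   0.18006085] [-8.43304486e-04  6.90539975e-01  7.23293712e-01  1.95935787e-04] [ 0.1372612  -0.14766566 -2.18772373] 0.00873967619455286 4.15
scene bench 0.0008157171494355131
 bar 720 [-0.05171648  0.59133884] [0.12484012 0.1291089  0.13093856 0.13149204]
 circle [ 0.5897876  -0.05026966  0.12436317] 0.00019710262120168856
 hanger 455 [[0.498, -0.0422, 0.0966], [0.5313, -0.0238, 0.1148], [0.5493, -0.0212, 0.1557]]
wrist bench 0.0008548839368109629
 bar 4948 [-0.05010576  0.58972747] [0.12609601 0.12941297 0.13065381 0.13113082]
 circle [ 0.59097312 -0.05238575  0.12436522] 0.0006126957023138299
 hanger 2979 [[0.4981, -0.0406, 0.0987], [0.5283, -0.0226, 0.1158], [0.5489, -0.0206, 0.1558]]
top bench nan
  return _methods._mean(a, axis=axis, dtype=dtype,
  ret = ret.dtype.type(ret / rcount)
```

View pics/scene2.png

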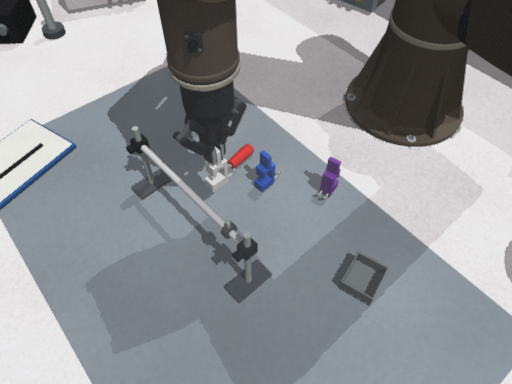

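Scene view: the hanger is held upright at (218,172) next to the bar, and the bystanders haven't moved. The bar centre comes out at about 123.4 mm. I'll enter the gap in stages.

Request:
{"op": "move_arm", "data": {
  "series": [10,0.5,1,0,0,0.05,20,1,1,0,0,0.05,28,1.4,1,0,0,0.05,32,1.6,1,0,0,0.05,35,1.8,1,0,0,0.05,37,1.9,1,0,0,0.05,37,1.9,1,0,0,0.05]
}}

```text
time: 4.88
ee_pos: [0.5687, -0.0304, 0.1816]
tool_rot: [-0.001, 0.688, 0.726, 0.0]
force: [-0.8, -0.3, -1.5]
width: 0.0089
```

Request:
{"op": "move_arm", "data": {
  "series": [2,0.1,0,0,0,0,4,0.2,0,0,0,0,6,0.3,0,0,0,0,8,0.4,0,0,0,0,8,0.4,0,0,0,0]
}}

```text
time: 5.3
ee_pos: [0.5772, -0.0301, 0.1816]
tool_rot: [-0.001, 0.688, 0.726, 0.0]
force: [0.3, 1.8, -1.4]
width: 0.0088
```

Request:
{"op": "move_arm", "data": {
  "series": [3,0.1,-0.5,0,0,0,6,0.3,-0.5,0,0,0,9,0.5,-0.5,0,0,0,12,0.6,-0.5,0,0,0,14,0.7,-0.5,0,0,0,14.5,0.7,-0.5,0,0,0,14.5,0.7,-0.5,0,0,0]
}}

```text
time: 5.88
ee_pos: [0.5918, -0.0293, 0.1811]
tool_rot: [-0.001, 0.688, 0.726, 0.0]
force: [1.2, -0.0, -1.6]
width: 0.009
```

```bash
python3 - <<'E'
from h import *
s=bot.state(); print(s['ee_pos'],s['force'],s['time'])
im,d,c,o,r=grab('scene'); cv2.imwrite('pics/s3.png',cv2.resize(im[110:260,130:290],(640,600),interpolation=3))
im,d,c,o,r=grab('wrist'); cv2.imwrite('pics/w3.png',im)
E
```

```text
[ 0.59178923 -0.02934642  0.18107742] [ 1.18468079 -0.01191383 -1.63767509] 5.8833
```

View pics/s3.png

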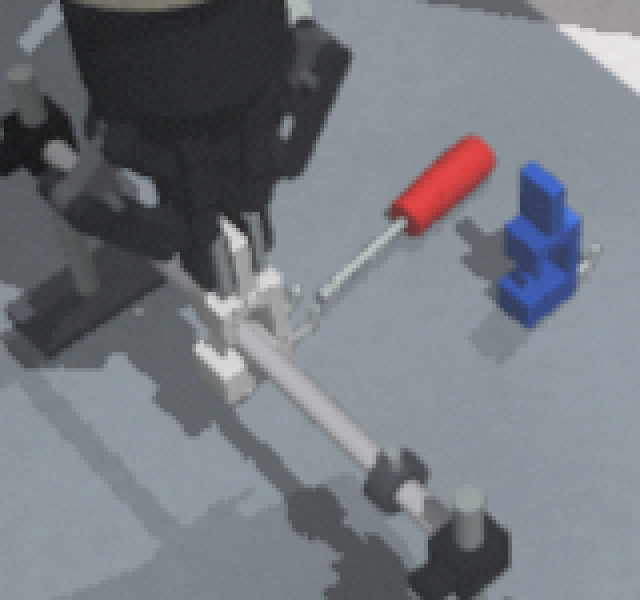

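The bar now passes through the gap (crop near (235,330)) with no contact force. I'll lower to seat it.

Request:
{"op": "move_arm", "data": {
  "series": [0,0,-3,0,0,0,0,0,-6,0,0,0,0,0,-9,0,0,0,0,0,-12,0,0,0,0,0,-14,0,0,0,0,0,-15,0,0,0,0,0,-15,0,0,0]
}}

```text
time: 6.57
ee_pos: [0.5915, -0.0294, 0.1659]
tool_rot: [-0.001, 0.688, 0.726, 0.0]
force: [-0.0, 0.1, -0.6]
width: 0.009
```

Request:
{"op": "move_arm", "data": {
  "series": [0,0,-0.5,0,0,0,0,0,-1,0,0,0,0,0,-1.5,0,0,0,0,0,-1.5,0,0,0]
}}

```text
time: 6.9
ee_pos: [0.5918, -0.0294, 0.1646]
tool_rot: [-0.0, 0.688, 0.726, 0.001]
force: [-0.0, 0.3, 5.2]
width: 0.0091
```

Crown contact at about 7 N. I'll ease off to a light rest, then slide towards the collar.

Request:
{"op": "move_arm", "data": {
  "series": [0,0,0.6,0,0,0,-0.2,4,0.6,0,0,0,-0.6,12,0.6,0,0,0,-1.0,20,0.6,0,0,0,-1.4,28,0.6,0,0,0,-1.9,36,0.6,0,0,0,-2.3,44,0.6,0,0,0,-2.7,52,0.6,0,0,0,-3.1,60,0.6,0,0,0,-3.4,66,0.6,0,0,0,-3.6,70,0.6,0,0,0,-3.6,70,0.6,0,0,0]
}}

```text
time: 7.9
ee_pos: [0.5881, 0.0416, 0.1652]
tool_rot: [-0.001, 0.688, 0.726, 0.001]
force: [1.0, 1.9, 1.3]
width: 0.0093
```

```bash
python3 - <<'E'
from h import *
s=bot.state(); print(s['ee_pos'],s['force'],s['wrist_torque'],s['time'])
for n in('scene','wrist'):
    im,d,c,o,r=grab(n); p=cloud(d,c,o,r); q=p.reshape(-1,3); g=im.reshape(-1,3).astype(int)
    m=(abs(q[:,0]-.588)<.018)&(q[:,1]>.055)&(q[:,1]<.1)&(q[:,2]>.105)&(q[:,2]<.142)&(g.max(1)<85)
    print(n,'collar y',np.percentile(q[m,1],[0,5,50,95,100]) if m.any() else 0,m.sum())
    m=(abs(q[:,0]-.588)<.025)&(q[:,1]>.01)&(q[:,1]<.1)&(q[:,2]>.142)&(q[:,2]<.162)&(g.min(1)>110)
    print(n,'crown y',np.percentile(q[m,1],[0,5,50,95,100]) if m.any() else 0,m.sum())
    cv2.imwrite(f'pics/{n}4.png',im if n=='wrist' else cv2.resize(im[140:290,160:320],(640,600),interpolation=3))
E
```

```text
[0.58812638 0.04157733 0.16522422] [1.03496255 1.92725499 1.30031805] [ 0.29128326 -0.28355282  0.01000831] 7.9
scene collar y [0.06949101 0.07032451 0.0785358  0.08053666 0.08102578] 74
scene crown y [0.05101205 0.05145123 0.0524776  0.07542166 0.07691273] 60
wrist collar y [0.06793959 0.0693522  0.07674945 0.08057175 0.08097032] 1147
wrist crown y [0.05088606 0.05172989 0.05271333 0.07584176 0.07737547] 602
```

View pics/scene4.png

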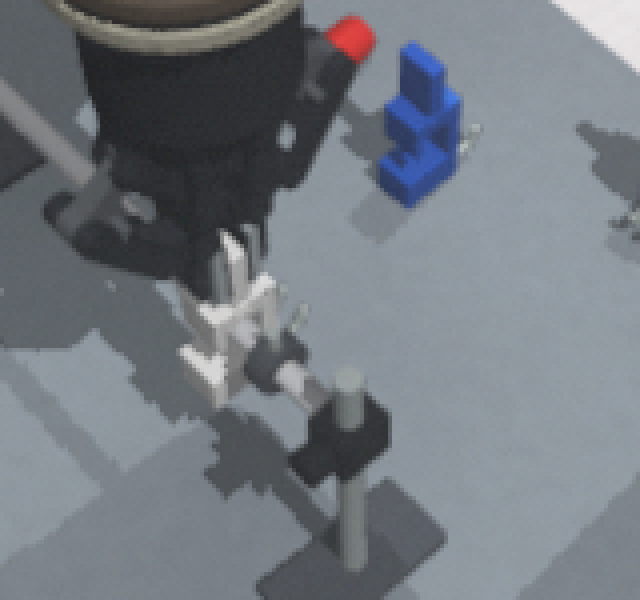

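The hanger is on the bar with its face about 16 mm short of the collar. I'll close that slowly.

Request:
{"op": "move_arm", "data": {
  "series": [-0.2,3,0,0,0,0,-0.3,6,0,0,0,0,-0.5,9,0,0,0,0,-0.6,11,0,0,0,0,-0.7,13,0,0,0,0,-0.7,13,0,0,0,0]
}}

```text
time: 8.5
ee_pos: [0.5875, 0.0542, 0.1652]
tool_rot: [-0.001, 0.688, 0.726, 0.001]
force: [0.0, 0.4, 0.4]
width: 0.0093
```

Request:
{"op": "move_arm", "data": {
  "series": [0,0.5,0,0,0,0,-0.1,1,0,0,0,0,-0.1,1,0,0,0,0]
}}

```text
time: 8.75
ee_pos: [0.5874, 0.0552, 0.1652]
tool_rot: [-0.001, 0.688, 0.726, 0.001]
force: [1.1, -0.1, 1.7]
width: 0.009
```

Request:
{"op": "move_arm", "data": {
  "series": [0,0.5,0,0,0,0,-0.1,1,0,0,0,0,-0.1,1,0,0,0,0]
}}

```text
time: 9.0
ee_pos: [0.5873, 0.0563, 0.1653]
tool_rot: [-0.001, 0.688, 0.726, 0.001]
force: [0.7, -1.8, 0.7]
width: 0.0085
```

Request:
{"op": "move_arm", "data": {
  "series": [0,0.5,0,0,0,0,0,0.8,0,0,0,0,0,0.8,0,0,0,0]
}}

```text
time: 9.25
ee_pos: [0.5873, 0.0571, 0.1653]
tool_rot: [-0.001, 0.688, 0.726, 0.001]
force: [1.0, -1.1, 0.9]
width: 0.009
```

Request:
{"op": "move_arm", "data": {
  "series": [0,0.4,0,0,0,0,0,0.7,0,0,0,0,0,0.7,0,0,0,0]
}}

```text
time: 9.5
ee_pos: [0.5873, 0.0576, 0.1652]
tool_rot: [-0.0, 0.688, 0.726, 0.0]
force: [2.0, -5.2, 1.4]
width: 0.0087
```

Request:
{"op": "move_arm", "data": {
  "series": [0,0.3,0,0,0,0,0,0.6,0,0,0,0,0,0.6,0,0,0,0]
}}

```text
time: 9.75
ee_pos: [0.5872, 0.0578, 0.1652]
tool_rot: [-0.0, 0.688, 0.726, 0.0]
force: [0.6, -6.2, 1.1]
width: 0.009
```

Contact with the collar (-6 N at y 57.8). I'll ease the push slightly and release.

Request:
{"op": "move_arm", "data": {
  "series": [0,-0.2,0,0,0,0,0,-0.2,0,0,0,0]
}}

```text
time: 9.92
ee_pos: [0.5872, 0.0575, 0.1652]
tool_rot: [-0.0, 0.688, 0.726, 0.0]
force: [0.8, -4.4, 1.0]
width: 0.0088
```

Request:
{"op": "move_arm", "data": {
  "series": [0,0,0,0,0,0,0,0,0,0,0,0,0,0,0,0,0,0,0,0,0,0,0,0,0,0,0,0,0,0,0,0,0,0,0,0,0,0,0,0,0,0],
  "fingers": 0.4
}}

```text
time: 10.5
ee_pos: [0.5872, 0.0575, 0.1652]
tool_rot: [-0.0, 0.688, 0.726, 0.0]
force: [0.4, -0.5, 0.4]
width: 0.0342
```

Request:
{"op": "move_arm", "data": {
  "series": [0,0,8,0,0,0,0,0,20,0,0,0,0,0,40,0,0,0,0,0,65,0,0,0,0,0,90,0,0,0,-20,-20,110,0,0,0,-50,-50,120,0,0,0,-80,-80,120,0,0,0,-100,-100,120,0,0,0,-100,-100,120,0,0,0]
}}

```text
time: 11.33
ee_pos: [0.4833, -0.0451, 0.2861]
tool_rot: [-0.0, 0.688, 0.725, -0.0]
force: [1.4, 0.3, -0.2]
width: 0.0338
```

```bash
python3 - <<'E'
from h import *
s=bot.state(); print(s['ee_pos'],s['force'],s['width'],s['time'])
for n in('scene','wrist'):
    im,d,c,o,r=grab(n); p=cloud(d,c,o,r); q=p.reshape(-1,3); g=im.reshape(-1,3).astype(int)
    near=(abs(q[:,0]-.588)<.045)&(q[:,1]>.01)&(q[:,1]<.1)
    m=near&(q[:,2]>.105)&(q[:,2]<.142)&(g.max(1)<85)
    print(n,'collar y',np.percentile(q[m,1],[0,5,50,95,100]).round(4) if m.any() else 0,m.sum())
    for a,b in((.09,.105),(.13,.142),(.145,.162),(.168,.18)):
        m=near&(q[:,1]<.07)&(q[:,2]>a)&(q[:,2]<b)&(g.min(1)>110); w=q[m]
        if len(w)>5: rc=cv2.minAreaRect((w[:,:2]*1000).astype(np.float32)); print(n,a,np.percentile(w,[2,50,98],axis=0).round(4).tolist(),np.round(rc[0],1),np.round(rc[1],1),round(rc[2],1))
    cv2.imwrite(f'pics/{n}5.png',im if n=='wrist' else cv2.resize(im[140:290,160:320],(640,600),interpolation=3))
E
```

```text
[ 0.48333886 -0.04507367  0.28605138] [ 1.3941058   0.26630548 -0.2295865 ] 0.033789020000419646 11.3333
scene collar y [0.0693 0.07   0.079  0.0808 0.0813] 82
scene 0.09 [[0.5579, 0.047, 0.0905], [0.6045, 0.0605, 0.1004], [0.6114, 0.069, 0.1039]] [583.5  59.1] [23.7 58.3] 86.7
scene 0.13 [[0.5674, 0.0142, 0.1301], [0.591, 0.0599, 0.1377], [0.6, 0.0691, 0.1419]] [583.   40.3] [58.2 34.6] 88.7
scene 0.145 [[0.5767, 0.0458, 0.1453], [0.5855, 0.0611, 0.1531], [0.5878, 0.0683, 0.1617]] [585.   57.3] [ 9.4 24.6] 18.5
scene 0.168 [[0.5742, 0.0458, 0.1684], [0.58, 0.0576, 0.1723], [0.5841, 0.0676, 0.1745]] [579.1  56.3] [10.6 23.3] 7.7
wrist collar y [0.0197 0.0434 0.0728 0.093  0.0995] 638
wrist 0.09 [[0.5558, 0.047, 0.0906], [0.5582, 0.0613, 0.0921], [0.5603, 0.0637, 0.0938]] [558.4  55.4] [ 4.8 16.9] 4.3
wrist 0.13 [[0.568, 0.014, 0.1301], [0.5756, 0.0541, 0.1374], [0.5985, 0.0671, 0.1417]] [583.8  39.6] [31.7 58.1] 1.2
wrist 0.168 [[0.5744, 0.0452, 0.1711], [0.5787, 0.0564, 0.1728], [0.5835, 0.067, 0.1743]] [579.  56.] [ 9.8 23.3] 4.9
```

View pics/scene5.png

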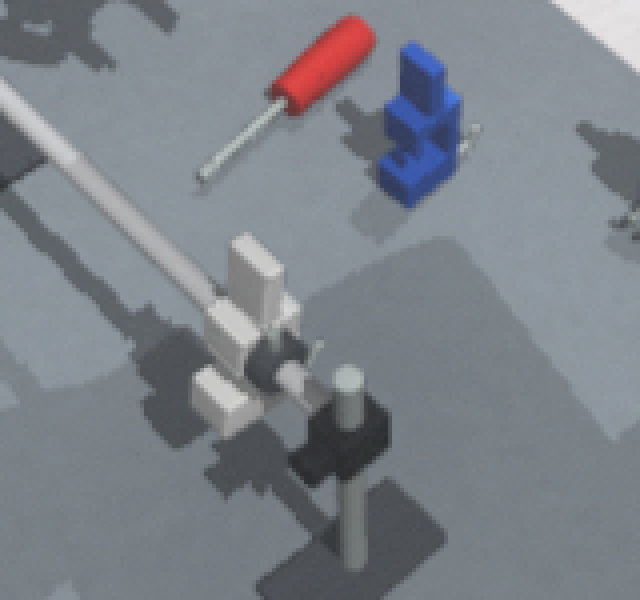

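The hanger is hooked at the collar, but the tab leans about 8 mm to -x, a tilt of roughly 9°. I'll check whether it's swinging or settled.

Request:
{"op": "move_arm", "data": {
  "series": [40,10,0,0,0,0,60,20,0,0,0,0,60,30,0,0,0,0,60,30,0,0,0,0,60,30,0,0,0,0,60,30,0,0,0,0]
}}

```text
time: 11.93
ee_pos: [0.5465, -0.0129, 0.2861]
tool_rot: [0.0, 0.688, 0.726, 0.0]
force: [-0.2, 0.5, 0.6]
width: 0.0342
```

```bash
cat > tilt.py <<'E'
from h import *
def meas(n,save=None):
    im,d,c,o,r=grab(n); q=cloud(d,c,o,r).reshape(-1,3); g=im.reshape(-1,3).astype(int)
    if save: cv2.imwrite(save,im)
    near=(abs(q[:,0]-.588)<.05)&(q[:,1]>.035)&(q[:,1]<.0695)
    w=q[near&(q[:,2]>.1705)&(q[:,2]<.185)&(g.min(1)>100)]
    if len(w)>8:
        rc=cv2.minAreaRect((w[:,:2]*1000).astype(np.float32)); ca=np.linalg.svd(w-w.mean(0))[2]
        n_=ca[2]*np.sign(ca[2][2]); ax=ca[0]*np.sign(ca[0][1])
        print(n,len(w),'tab',np.round(rc[0],1),np.round(rc[1],1),round(rc[2],1),'normal tilt x,y deg',np.degrees(n_[:2]).round(1),'yaw',np.degrees(-ax[0]).round(1),'pitch of long axis',np.degrees(ax[2]).round(1),'z',np.percentile(w[:,2],[50,98]).round(4))
    w=q[near&(q[:,2]>.145)&(q[:,2]<.162)&(g.min(1)>110)]
    if len(w)>8: print('   crown',len(w),np.percentile(w,[2,50,98],axis=0).round(4).tolist(),np.polyfit(w[:,0],w[:,2],1).round(3))
E
python3 - <<'E'
from tilt import *
s=bot.state(); print(s['ee_pos'],s['time'])
for i in range(4): meas('scene'); meas('wrist','pics/w6.png')
E
```

```text
[ 0.54648483 -0.01292012  0.28606627] 11.9333
scene 84 tab [579.1  55.8] [10.3 23.5] 5.4 normal tilt x,y deg [-2.5  1.2] yaw 3.0 pitch of long axis -1.3 z [0.1726 0.1747]
   crown 100 [[0.5769, 0.0457, 0.1452], [0.5856, 0.0615, 0.1536], [0.5878, 0.0685, 0.1615]] [-0.566  0.484]
wrist 492 tab [579.2  55.9] [ 9.8 23.6] 4.8 normal tilt x,y deg [-6.7  0.4] yaw 3.2 pitch of long axis -0.8 z [0.1727 0.1743]
scene 81 tab [578.7  56. ] [10.3 23.6] 4.9 normal tilt x,y deg [-0.4  0.1] yaw 3.2 pitch of long axis -0.1 z [0.1724 0.1748]
   crown 98 [[0.5766, 0.0461, 0.1459], [0.5853, 0.0607, 0.1542], [0.5878, 0.0682, 0.1616]] [-0.464  0.425]
wrist 492 tab [579.   55.9] [10.1 22.7] 2.8 normal tilt x,y deg [-6.7 -0.2] yaw 3.2 pitch of long axis -0.2 z [0.1727 0.1742]
scene 80 tab [578.6  56.6] [10.4 23.9] 1.5 normal tilt x,y deg [-3.1  0.3] yaw 2.3 pitch of long axis -0.5 z [0.1728 0.1746]
   crown 95 [[0.5759, 0.0458, 0.1457], [0.5854, 0.0614, 0.1538], [0.5876, 0.0683, 0.1615]] [-0.324  0.343]
wrist 497 tab [579.1  56.2] [ 9.9 23.5] 3.2 normal tilt x,y deg [-7.6  0.3] yaw 3.0 pitch of long axis -0.7 z [0.1727 0.1744]
scene 82 tab [579.  56.] [ 9.9 23.6] 7.1 normal tilt x,y deg [0.7 0.4] yaw 2.5 pitch of long axis -0.4 z [0.1724 0.1743]
   crown 99 [[0.5763, 0.0462, 0.1454], [0.5855, 0.0606, 0.1538], [0.5879, 0.0681, 0.1616]] [-0.513  0.454]
wrist 491 tab [579.   55.9] [10.  22.8] 2.9 normal tilt x,y deg [-8.3 -0.1] yaw 2.9 pitch of long axis -0.3 z [0.1727 0.1742]
```

View pics/w6.png

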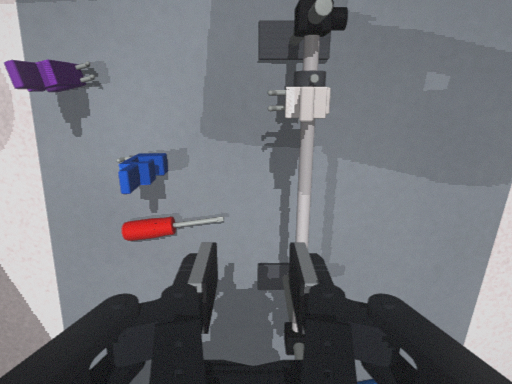

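The hanger is static (the wrist view shows it at (306,100) against the collar) with yaw about 3°, matching the rail, but it leans about 8°. It probably swung on the quick release. I'll regrip upright, press against the collar again and release slowly.

Request:
{"op": "move_arm", "data": {
  "series": [20,35,-15,0,0,0,41,70,-40,0,0,0,41,70,-65,0,0,0,41,70,-85,0,0,0,41,70,-100,0,0,0,41,70,-110,0,0,0,41,70,-116,0,0,0,41,70,-119,0,0,0,41,70,-119,0,0,0,41,70,-119,0,0,0],
  "fingers": 0.5
}}

```text
time: 13.17
ee_pos: [0.5883, 0.0564, 0.1681]
tool_rot: [0.001, 0.689, 0.725, 0.001]
force: [1.0, -0.2, 0.6]
width: 0.0427
```

Request:
{"op": "move_arm", "data": {
  "series": [0,0,0,0,0,0,0,0,0,0,0,0,0,0,0,0,0,0,0,0,0,0,0,0],
  "fingers": 0.25
}}

```text
time: 13.5
ee_pos: [0.5885, 0.0564, 0.1685]
tool_rot: [0.001, 0.689, 0.725, 0.001]
force: [0.3, 0.1, 0.2]
width: 0.0211
```

Request:
{"op": "move_arm", "data": {
  "series": [0,0,0,0,0,0,0,0,0,0,0,0,0,0,0,0,0,0,0,0,0,0,0,0],
  "fingers": 0.16
}}

```text
time: 13.83
ee_pos: [0.5884, 0.0564, 0.1685]
tool_rot: [0.001, 0.689, 0.725, 0.001]
force: [-0.9, -0.1, 0.9]
width: 0.0138
```

Request:
{"op": "move_arm", "data": {
  "series": [0,0,0,0,0,0,0,0,0,0,0,0,0,0,0,0,0,0,0,0,0,0,0,0],
  "fingers": 0
}}

```text
time: 14.17
ee_pos: [0.5886, 0.0564, 0.1686]
tool_rot: [0.001, 0.689, 0.725, 0.001]
force: [0.6, -0.4, 1.3]
width: 0.0086
```

Request:
{"op": "move_arm", "data": {
  "series": [-0.5,0.3,0,0,0,0,-1,0.6,0,0,0,0,-1,0.6,0,0,0,0]
}}

```text
time: 14.42
ee_pos: [0.5882, 0.0568, 0.1688]
tool_rot: [0.002, 0.689, 0.725, 0.002]
force: [3.6, -2.2, 1.7]
width: 0.0086
```

Request:
{"op": "move_arm", "data": {
  "series": [0,0.3,0,0,0,0,0,0.5,0,0,0,0,0,0.5,0,0,0,0]
}}

```text
time: 14.67
ee_pos: [0.5883, 0.0572, 0.1688]
tool_rot: [0.002, 0.689, 0.725, 0.002]
force: [2.5, -4.3, 0.2]
width: 0.0087
```

Butted again at -4 N. Now the slow release.

Request:
{"op": "move_arm", "data": {
  "series": [0,-0.1,0,0,0,0,0,-0.1,0,0,0,0,0,-0.1,0,0,0,0],
  "fingers": 0.11
}}

```text
time: 14.92
ee_pos: [0.5883, 0.0571, 0.1688]
tool_rot: [0.002, 0.689, 0.725, 0.002]
force: [2.7, -3.3, -0.1]
width: 0.0094
```

Request:
{"op": "move_arm", "data": {
  "series": [0,0,0,0,0,0,0,0,0,0,0,0,0,0,0,0,0,0],
  "fingers": 0.125
}}

```text
time: 15.17
ee_pos: [0.588, 0.0572, 0.1687]
tool_rot: [0.002, 0.689, 0.725, 0.002]
force: [0.4, 0.3, -0.5]
width: 0.0108
```

Request:
{"op": "move_arm", "data": {
  "series": [0,0,0,0,0,0,0,0,0,0,0,0,0,0,0,0,0,0],
  "fingers": 0.14
}}

```text
time: 15.42
ee_pos: [0.5878, 0.0573, 0.1686]
tool_rot: [0.001, 0.689, 0.725, 0.002]
force: [-0.3, -1.3, 0.2]
width: 0.0122
```

Request:
{"op": "move_arm", "data": {
  "series": [0,0,0,0,0,0,0,0,0,0,0,0,0,0,0,0,0,0],
  "fingers": 0.16
}}

```text
time: 15.67
ee_pos: [0.5878, 0.0574, 0.1686]
tool_rot: [0.001, 0.689, 0.725, 0.002]
force: [-0.1, 0.1, -0.2]
width: 0.0135
```

```bash
python3 - <<'E'
from tilt import *
meas('scene','pics/s7.png'); s=bot.state(); print(s['ee_pos'],s['width'],s['force'])
im=cv2.imread('pics/s7.png'); cv2.imwrite('pics/s7c.png',cv2.resize(im[180:255,200:280],(640,600),interpolation=3))
E
```

```text
scene 62 tab [583.9  66.5] [23.7 16.6] 46.0 normal tilt x,y deg [  0.8 -38.8] yaw -54.3 pitch of long axis 11.7 z [0.1734 0.1846]
   crown 43 [[0.5728, 0.0663, 0.1452], [0.5857, 0.0677, 0.1553], [0.5976, 0.0688, 0.1606]] [-0.091  0.207]
[0.58779372 0.05733974 0.16855688] 0.013607665975998214 [ 0.2540061   0.60247523 -0.02486906]
```

View pics/s7c.png

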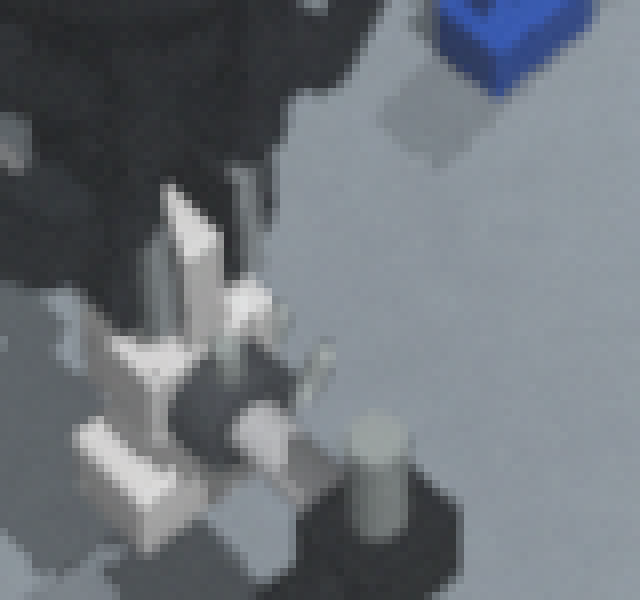

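The tab now stands near upright between the pads. I'll keep opening slowly.

Request:
{"op": "move_arm", "data": {
  "series": [0,0,0,0,0,0,0,0,0,0,0,0,0,0,0,0,0,0],
  "fingers": 0.19
}}

```text
time: 15.97
ee_pos: [0.5878, 0.0573, 0.1686]
tool_rot: [0.001, 0.689, 0.725, 0.002]
force: [-0.3, -0.3, -0.1]
width: 0.0161
```

Request:
{"op": "move_arm", "data": {
  "series": [0,0,0,0,0,0,0,0,0,0,0,0,0,0,0,0,0,0],
  "fingers": 0.23
}}

```text
time: 16.22
ee_pos: [0.5878, 0.0573, 0.1686]
tool_rot: [0.001, 0.689, 0.725, 0.002]
force: [1.2, 0.3, -0.3]
width: 0.0197
```

Request:
{"op": "move_arm", "data": {
  "series": [0,0,0,0,0,0,0,0,0,0,0,0,0,0,0,0,0,0],
  "fingers": 0.28
}}

```text
time: 16.47
ee_pos: [0.5878, 0.0573, 0.1686]
tool_rot: [0.001, 0.689, 0.725, 0.002]
force: [-0.1, -0.1, 0.9]
width: 0.0238
```

Request:
{"op": "move_arm", "data": {
  "series": [0,0,0,0,0,0,0,0,0,0,0,0,0,0,0,0,0,0,0,0,0,0,0,0],
  "fingers": 0.45
}}

```text
time: 16.8
ee_pos: [0.5878, 0.0573, 0.1686]
tool_rot: [0.001, 0.689, 0.725, 0.002]
force: [-0.1, -0.5, -0.5]
width: 0.0382
```

Request:
{"op": "move_arm", "data": {
  "series": [0,0,8,0,0,0,0,0,20,0,0,0,0,0,40,0,0,0,0,0,65,0,0,0,0,0,90,0,0,0,-20,-30,110,0,0,0,-40,-70,117,0,0,0,-41,-70,117,0,0,0,-41,-70,117,0,0,0,-41,-70,117,0,0,0]
}}

```text
time: 17.63
ee_pos: [0.547, -0.0128, 0.2862]
tool_rot: [0.002, 0.689, 0.725, 0.002]
force: [1.2, 0.6, -0.1]
width: 0.0385
```

```bash
python3 - <<'E'
from tilt import *
s=bot.state(); print(s['ee_pos'],s['time'])
for i in range(3): meas('wrist','pics/w8.png'); meas('scene','pics/s8.png')
a=cv2.imread('pics/w8.png')[50:150,240:373]; b=cv2.imread('pics/s8.png')[180:255,200:280]
cv2.imwrite('pics/f8.png',np.hstack([cv2.resize(a,(399,300),interpolation=3),cv2.resize(b,(320,300),interpolation=3)]))
E
```

```text
[ 0.54698294 -0.01279912  0.28617146] 17.6333
wrist 483 tab [586.3  56.5] [ 9.9 23.5] 3.4 normal tilt x,y deg [-1.2  0.5] yaw 2.9 pitch of long axis -0.6 z [0.1727 0.1743]
scene 83 tab [585.9  56.2] [ 9.8 24. ] 6.1 normal tilt x,y deg [ 5.8 -0.3] yaw 4.1 pitch of long axis 0.7 z [0.1728 0.175 ]
   crown 82 [[0.5826, 0.0472, 0.1452], [0.5906, 0.0624, 0.1537], [0.5916, 0.0683, 0.1614]] [-0.016  0.163]
wrist 487 tab [586.3  56. ] [ 9.8 23.5] 2.8 normal tilt x,y deg [-1.3  0. ] yaw 2.6 pitch of long axis -0.1 z [0.1728 0.1742]
scene 82 tab [585.7  55.8] [ 9.7 23.3] 5.4 normal tilt x,y deg [ 2.6 -0.6] yaw 5.4 pitch of long axis 0.8 z [0.1726 0.1745]
   crown 75 [[0.5829, 0.0465, 0.1454], [0.5906, 0.0622, 0.1537], [0.5916, 0.0685, 0.1618]] [-0.295  0.328]
wrist 491 tab [586.2  56.2] [ 9.7 23.6] 3.2 normal tilt x,y deg [-1.6  0.1] yaw 3.5 pitch of long axis -0.2 z [0.1728 0.1743]
scene 80 tab [586.   56.5] [10.2 22.7] 6.0 normal tilt x,y deg [ 1.2 -0.5] yaw 3.1 pitch of long axis 0.5 z [0.1727 0.1743]
   crown 75 [[0.5829, 0.0468, 0.1456], [0.5905, 0.0628, 0.1535], [0.5916, 0.0682, 0.1616]] [-0.175  0.257]
```

View pics/f8.png

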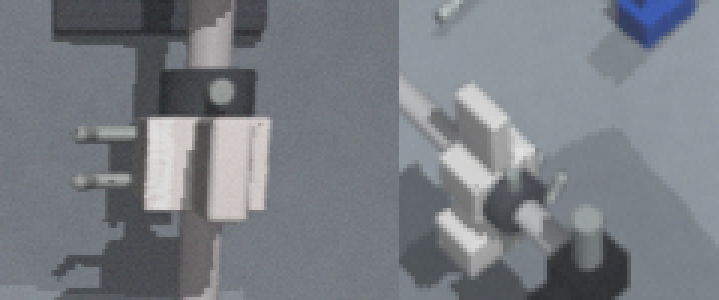

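The lean is now about 1.5° and steady, the hanger touches the collar in the wrist view, and the robot is clear of everything. Handing in.

```bash
python3 -c "
from plant import bot
print(bot.hand_in())"
```

```text
the job is handed in; nothing more can be done
None
```

The white hanger is hooked on the rail bar, slid up against the stop collar, and left hanging there with the gripper clear. I handed the job in at about 18 s of the 61 s allowed.

- **What I did:** I gripped the hanger by its tab and took it in through its gap with no noticeable contact force. I then lowered it until the crown rested on the bar (about 7 N) and slid it to the collar, pressing with about 6 N at most. Those are readings at the end of each move, well under the 25 N limit.
- **Lean corrected:** after the first release it leaned about 8°. I gripped it again, set it upright, pressed it lightly against the collar (about 4 N) and opened the fingers slowly.
- **Last checks:** the wrist camera shows a steady lean of about 1.5° and a yaw of about 3°, which matches the rail. The hanger's face touches the collar in the picture. The blue hanger and the screwdriver looked undisturbed in my later pictures; I did not recheck the spool, tub or purple hanger at the end.
- **Disagreements:** the camera depth puts the hanger's face 1–2 mm short of the collar, within the camera's stated error. The contact force and the close-up both say it is touching. The scene camera's lean readings were noisy, from +1° to +6°, so I relied on the wrist camera.

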